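# Unlatch the spent filter cassette and hold it over the tray

### The arm

A 6-joint arm with a two-finger parallel gripper is mounted at the origin on a cart in front of the work surface, level with it; the furniture and walls round the work are solid. World frame = base frame: x ahead of the robot, y to its left, z up, the work surface at z = 0. Lengths are in m, angles in rad, forces in N, time in s.
With the tool pointing down it reaches from about 0.35 to 0.85 m from the base axis. Payload 8.1 kg.
Tool frame: the origin (TCP) lies on the centre line of the jaws, within the pads' length; the fingertips stand robot.finger_overhang ahead of it and the grasp point (between the pads) lies 5 mm behind it (robot.finger_overhang is the distance from the TCP to the fingertips, in m); z points along the fingers, y is the direction in which the jaws open and shut (so a half turn about z gives the same grasp; the last joint's range is limited). The gripper opens to 93 mm and grips with 3 to 60 N. Pads are 15 mm wide; open, the fingers measure 128 mm over their backs; the gripper's body (75 mm by 188 mm) begins 65 mm behind the grasp point.
Start: joints at [-1.276, 0.13, 1.488, -0, 1.523, -0.085], TCP at [0.222, -0.557, 0.203] pointing down, gripper open.
Joint ranges: [-2.96, 2.96], [-0.89, 2.26], [0.02, 2.5], [-1.34, 4.48], [0, 2.73], [-2.66, 2.66]. Speed limits (rad/s): [2.39, 2.39, 2.79, 3.14, 3.14, 3.14].

### API

Orientations are given as a rotation vector (axis times angle).
In Python, from plant import robot gives the robot as it stands. The module is installed in compiled form; this text tells all that it offers.
- The arm moves only by the tool carry_out, never from a script. Its argument "commands" is a list that holds one entry, the list of rows, each a list of 4 numbers: the shift along the tool's x, y, z in cm, then the turn about the tool's z in degrees. In form: [[[tx, ty, tz, roll], ...]]. A call has 1 to 20 rows; each row shifts and turns the commanded pose from where the row before left it, along the tool's axes as they then stand; what a row does not reach is not made up. A row lasts 1/12 s, in which the tool goes at most 41.7 mm and 7.16 degrees, less where a joint would pass 70% of its speed; a pose out of reach is approached as far as the arm can. A call is refused whole if a number of a shift passes 4.17 or a number of a turn 7.16, either way. A call with a gripper value outside its range is refused whole. "claw" is the finger opening in cm, from 0 to 9.3, set as the call begins (left out, the last holds). The fingers move at their own pace and stop on an object; "grip_force" is the grip in N (left out, the last holds). Time passes only in rows, so rows that do not move let the fingers close. It gives the time, the measured TCP pose, the force and the opening at its end, in the units of the state.
- robot.read_state(): the state, without advancing time (a new reading comes with each control period).
- robot.read_camera(name): name is "scene" or "side" or "wrist"; returns the picture (420x560x3 uint8, red, green, blue); there is no depth.
- robot.camera_params(name): a dict with "mtx" (3x3 intrinsics, pixels), "dist_coeffs" ([k1, k2, p1, p2, k3] as OpenCV has them; the pictures are not rectified), "R" (3x3) and "t" (3): a world point X has camera coordinates R X + t. Camera axes: x right, y down, z forward; pixel columns grow to the right and rows downward; lengths in m; the calibration is good to about 2 mm. A picture is of the moment at which its call begins: read the wrist's pose just before it. camera_params takes no time and is no camera call; for the wrist camera it gives the pose at the moment of the call.
- robot.close_job(): hands the job in, once; it reports no verdict.
The state is a dict: "t": time; "q": joint angles; "dq": joint speeds; "joint_torque": joint torques, N m; "tool_pos": TCP position; "orientation": TCP orientation; "force": force on the tool from outside, world axes, zero at the start; "wrist_torque": the same for the moment, N m; "opening": finger opening in m.
Only numpy, scipy, OpenCV 4.12 (cv2) and the standard library are available. Lean on these libraries where they do the work, as an engineer would, in place of code of your own. Each camera call takes 0.05 s, during which the arm holds its last target.

### The job

The filter with the red cap in the small fume extractor is spent: squeeze its two yellow side catches together between the fingers, lift it straight out of its bay, and hold it upright a hand's breadth above the middle of the white foam tray beside the extractor. Finish while still holding it there by the squeezed catches, steady and touching nothing else; leave the green-capped filter seated and the jars and other things around undisturbed.

Things in the scene. Friction and masses are not known exactly. Their poses are not given: they have to be found in the camera images.
- dock: grey fume extractor, fixed box 120 (x) x 180 (y) x 58 mm high; origin centre of underside; x from slotted front to the hose stub at its back (stub end 82 mm behind origin), y left, z up. Two open bays, centred at y = +42 and -42 mm, x = 0, each 45 (x) x 37 (y) mm, floor 10 mm above the table, a cassette in each with 1.5 mm play all round. Lips at the front and back ends hold the cassettes' hooks.
- spent: spent filter cassette in either bay: black block 42 (x) x 34 (y) x 96 mm high, RED cap, 0.12 to 0.22 kg; origin centre of underside, z up, axes parallel to the dock's. Seated, its upper 48 mm stand above the dock. Yellow spring catch pads on its front (-x) and back (+x) ends, 24 mm wide, 60 to 88 mm above the origin; 60 mm over both pads at rest, 46 mm with both pressed in.
- spent_grip (a point): point midway between the two catch pads of the red-capped cassette, 75 mm above its origin, at the height to grip; axes as the cassette's: the fingers close along x. The dock's top is 27 mm below this point. With both catches pressed 6 mm or more the hooks are free and it lifts straight up without resistance; lifted 50 mm it is clear of the dock.
- spent_front (a joint): travel of the front (-x) catch of the spent cassette: 0 out and locked, 0.007 m pressed fully in; spring from 3 N at rest to 6 N fully in. A grip of 20 to 40 N presses both home and carries the cassette.
- spent_back (a joint): travel of the back (+x) catch of the spent cassette, the same: 0 locked, 0.007 m fully in
- fresh: fresh filter cassette in the other bay, exactly like the spent one but with a GREEN cap; origin at the centre of its underside. Must stay seated.
- desk_lamp: tall blue desk lamp folded back on the left of the table, not to be bumped. From a round base centred at x +80, y +298 mm from this origin its lower arm leans to an elbow at about x +75, y +107, z +363 mm; from there the lamp rises higher. The robot's hand starts close to the base's near side: come inward, to about x = 0.38, y = 0.20, z = 0.30 m, before reaching to the extractor.
- tray: white foam tray, stuck to the table, 115 mm (its x) x 160 mm (its y) x 24 mm high, with dabs of paint; origin at the centre of its underside on the table
- jar_navy: small navy blue paint pot, 41 mm across, 47 mm high, loose bystander; origin at the centre of its underside
- jar_green_small: small green paint jar, 34 mm across, 59 mm high, loose bystander; origin at the centre of its underside
- cup_pink_lid: tub with a pink lid, 68 mm across, 62 mm high, loose bystander; origin at the centre of its underside
- palette: paint-caked palette, 88 x 128 x 13 mm, lying flat, loose bystander; origin at the centre of its underside
- bauble_work: painted cream bauble standing upright, 72 mm across, 100 mm high, loose bystander; origin at the centre of its underside

How it is judged:
By the outcome, as a careful person would: the job done as asked, in the order asked, and still so for the second after the job is handed in, while the arm keeps its last pose, push and grip.
It also fails if it takes over 38 s, if anything falls off the work surface, if the arm or the gripper's body presses on something with over 40 N, if the wrist force passes 120 N, or if a joint passes its speed limit or range.

## Working session

There is one attempt and no reset: what is moved stays moved. The work goes in short steps, Python scripts to look and compute and a tool call to move; the robot and the scene stay as the last step left them, time stands still between calls to the robot, and variables do not carry over. Pictures are saved under pics/ and viewed, and the job is handed in when it is done.

Besides the shell and the picture viewer there is one more tool, called after "Call:" as name([rows], argument=value, ...), one row to a line, values as JSON. carry_out: Moves the arm, as the interface text tells. Its arguments: {"type":"object","properties":{"commands":{"type":"array","items":{"type":"array","items":{"type":"array","items":{"type":"number"}}}},"claw":{"type":"number"},"grip_force":{"type":"number"}},"required":["commands"]}

```bash
mkdir -p pics; ls; python3 - <<'E'
from plant import robot
import cv2
s=robot.read_state(); print(s['t'],s['tool_pos'],s['orientation'],s['opening'],robot.finger_overhang)
for n in ["scene","side","wrist"]:
    im=robot.read_camera(n); cv2.imwrite(f"pics/{n}0.png",im[:,:,::-1])
    p=robot.camera_params(n); print(n,p['mtx'].tolist() if hasattr(p['mtx'],'tolist') else p['mtx'],p['dist_coeffs'],p['R'],p['t'])
E
```

```text
pics
0.0 [ 0.22230144 -0.55667127  0.20181354] [-3.08336724e+00 -5.92721799e-01  3.15067189e-04] 0.09305701329938854 0.014
scene [[486.2631617450352, 0.0, 277.8229625905061], [0.0, 486.2631617450352, 211.3395832502402], [0.0, 0.0, 1.0]] [-0.13127867  0.          0.          0.          0.        ] [[-0.79885872 -0.60150992  0.00325098]
 [-0.36192191  0.4763336  -0.80132318]
 [ 0.48045529 -0.6413206  -0.59822287]] [0.33731866 0.34005016 1.20670655]
side [[466.556550418286, 0.0, 278.308053067093], [0.0, 466.556550418286, 212.96721494962708], [0.0, 0.0, 1.0]] [0.02116601 0.         0.         0.         0.        ] [[-0.93660738 -0.35036084 -0.00372939]
 [-0.21980661  0.5958236  -0.77245019]
 [ 0.27285835 -0.7226628  -0.63506441]] [0.44318929 0.29730475 1.13192189]
wrist [[323.5893783234327, 0.0, 278.6579250941368], [0.0, 323.5893783234327, 207.35963565205492], [0.0, 0.0, 1.0]] [0.00605246 0.         0.         0.         0.        ] [[ 0.37065945 -0.92876586 -0.00235333]
 [-0.89813393 -0.35907772  0.25380826]
 [-0.23657348 -0.09196283 -0.96725169]] [-0.59986755 -0.02943534  0.3915428 ]
```

View pics/scene0.png

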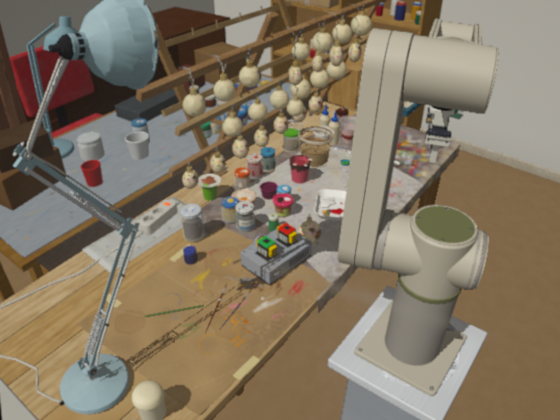

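View pics/side0.png

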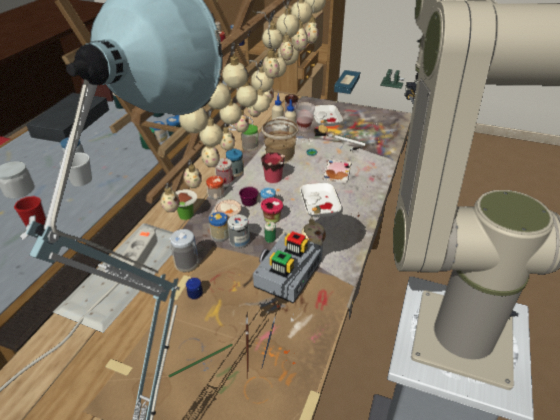

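View pics/wrist0.png

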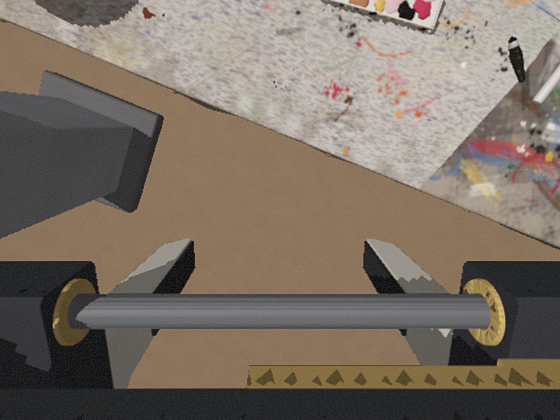

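The pictures show the lamp on the left (scene base ~95,383). The hand is on the far right, nowhere near the lamp, so the brief's waypoint hint doesn't fit the actual start. The dock is at scene ~(278,252), with the red cap at (287,233) and the green at (267,245). In the side picture the white tray is at (320,200). Next I'll enlarge these.

```bash
python3 - <<'E'
import cv2
a=cv2.imread('pics/scene0.png')[180:290,220:360]; cv2.imwrite('pics/sc_c.png',cv2.resize(a,None,fx=5.6,fy=5.4,interpolation=cv2.INTER_CUBIC))
a=cv2.imread('pics/side0.png')[175:305,235:375]; cv2.imwrite('pics/si_c.png',cv2.resize(a,None,fx=4.5,fy=4.5,interpolation=cv2.INTER_CUBIC))
E
```

```text
(no output)
```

View pics/sc_c.png

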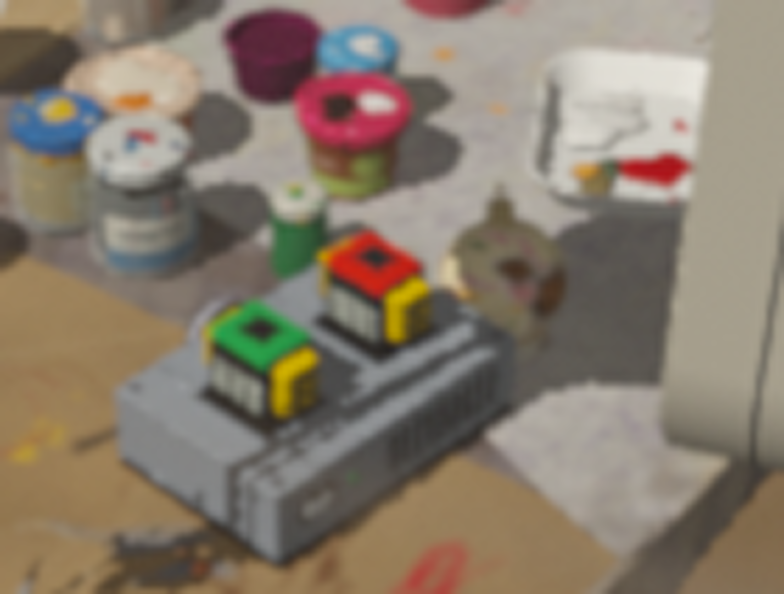

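View pics/si_c.png

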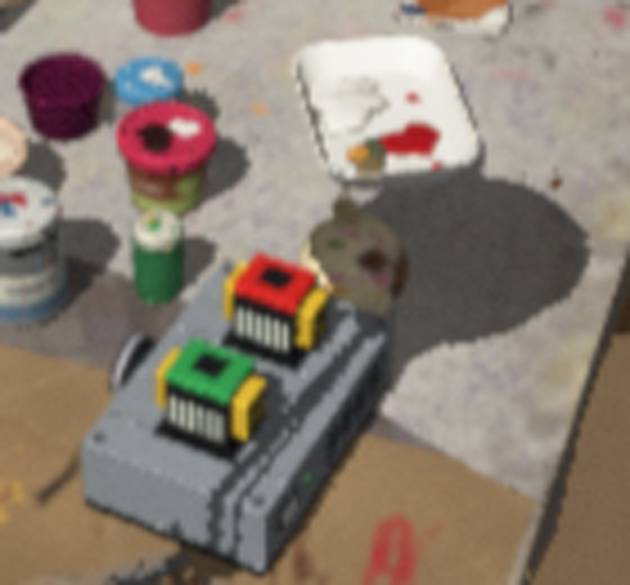

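```bash
cat > h.py <<'E'
from plant import robot
import numpy as np, cv2
P={n:robot.camera_params(n) for n in("scene","side")}
def ray(n,uv,p=None):
    p=p or P[n]
    u=cv2.undistortPoints(np.array([[uv]],float),np.array(p['mtx']),np.array(p['dist_coeffs']))[0,0]
    R=np.array(p['R']);t=np.array(p['t']); return -R.T@t, R.T@np.array([u[0],u[1],1])
def atz(n,uv,z,p=None):
    o,d=ray(n,uv,p); return o+d*(z-o[2])/d[2]
def tri(obs):
    A=np.zeros((3,3));b=np.zeros(3)
    for n,uv in obs:
        o,d=ray(n,uv); d=d/np.linalg.norm(d); M=np.eye(3)-np.outer(d,d); A+=M;b+=M@o
    return np.linalg.solve(A,b)
def proj(n,X,p=None):
    p=p or P[n]
    return cv2.projectPoints(np.array(X,float).reshape(-1,3),cv2.Rodrigues(np.array(p['R']))[0],np.array(p['t'],float),np.array(p['mtx']),np.array(p['dist_coeffs']))[0][:,0]
E
python3 - <<'E'
from h import *
np.set_printoptions(precision=4,suppress=True)
S=lambda x,y:("scene",(220+x/5.6-.4,180+y/5.4-.4)); D=lambda x,y:("side",(235+x/4.5-.4,175+y/4.5-.4))
for nm,a,b in [("redc",S(377,257),D(275,275)),("greenc",S(262,328),D(210,358))]:
    print(nm,tri([a,b]),atz(*a,.106),atz(*b,.106))
for nm,a,z in [("sc front-left bot",S(275,563),0),("sc left-back bot",S(122,460),0),("sc left back top",S(118,395),.058),("si fl bot",D(265,572),0),("si lb bot",D(85,505),0),("si lb top",D(85,450),.058)]:
    print(nm,atz(*a,z))
for c in [(296,42),(428,35),(484,158),(330,183)]: print("tray",atz(*D(*c),.024))
print("bauble top",tri([S(497,190),D(343,207)]))
print("lamp base",atz("scene",(95,383),.01), "bauble/other", atz("scene",(150,410),0))
print("greenjar top",atz(*S(297,190),.059), "pink",atz(*S(353,105),.062),"navy",atz("scene",(190,251),.047))
E
```

```text
redc [ 0.4559 -0.0881  0.1083] [ 0.4576 -0.0906  0.106 ] [ 0.4566 -0.0905  0.106 ]
greenc [ 0.4673 -0.0065  0.1088] [ 0.4687 -0.0074  0.106 ] [ 0.4687 -0.0108  0.106 ]
sc front-left bot [0.4232 0.042  0.    ]
sc left-back bot [0.5368 0.0285 0.    ]
sc left back top [0.5291 0.0369 0.058 ]
si fl bot [ 0.4154  0.0418 -0.    ]
si lb bot [0.5329 0.0308 0.    ]
si lb top [0.5271 0.039  0.058 ]
tray [ 0.5537 -0.4283  0.024 ]
tray [ 0.4631 -0.4712  0.024 ]
tray [ 0.3866 -0.3425  0.024 ]
tray [ 0.4793 -0.2791  0.024 ]
bauble top [ 0.4384 -0.1709  0.1065]
lamp base [0.5389 0.56   0.01  ] bauble/other [0.3898 0.5219 0.    ]
greenjar top [ 0.5652 -0.1621  0.059 ] pink [ 0.589  -0.2476  0.062 ] navy [0.6612 0.1127 0.047 ]
```

```bash
cat >> h.py <<'E'
from scipy.spatial.transform import Rotation as Ro
def plan(target,yaw_deg):
    "tool down, tool y axis along horizontal dir yaw_deg (mod 180)"
    s=robot.read_state(); R=Ro.from_rotvec(s['orientation']).as_matrix()
    d=np.array(target)-s['tool_pos']; print('t',s['t'],'tcp',s['tool_pos'],'yaw_y',np.degrees(np.arctan2(R[1,1],R[0,1])),'z',R[:,2])
    print('shift tool cm (no roll):',100*R.T@d,'world',d)
    cur=np.degrees(np.arctan2(R[1,1],R[0,1])); dd=(yaw_deg-cur+90)%180-90
    print('roll about tool z deg:',-dd,'q',np.round(s['q'],3),'F',np.round(s['force'],2),'open',s['opening'])
E
python3 - <<'E'
from h import *
np.set_printoptions(precision=4,suppress=True)
plan([.457,-.09,.26],-7.5)
E
```

```text
t 0.15 tcp [ 0.2223 -0.5568  0.202 ] yaw_y -68.24057821677634 z [-0.0004  0.0014 -1.    ]
shift tool cm (no roll): [ 39.102  -34.6615  -5.7424] world [0.2347 0.4668 0.058 ]
roll about tool z deg: -60.74057821677633 q [-1.276  0.131  1.489 -0.     1.523 -0.085] F [ 0.49 -0.97 -0.43] open 0.09300206257237674
```

Call:
carry_out([
  [[0,0,-3,0],[0,0,-3,0],[2.4,-2.1,0,0],[2.4,-2.1,0,0],[2.4,-2.1,0,0],[2.4,-2.1,0,0],[2.4,-2.1,0,0],[2.4,-2.1,0,0],[2.4,-2.1,0,0],[2.4,-2.1,0,0],[2.4,-2.1,0,0],[2.4,-2.1,0,0],[2.4,-2.1,0,0],[2.4,-2.1,0,0],[2.4,-2.1,0,0],[2.4,-2.1,0,0],[2.4,-2.1,0,0]],
])

```text
t: 1.57
tool_pos: [0.4403, -0.1297, 0.2627]
orientation: [3.085, 0.593, -0.0]
force: [0.6, -0.6, 0.0]
opening: 0.0931
```

Call:
carry_out([
  [[0,0,0,-6.7],[0,0,0,-6.7],[0,0,0,-6.7],[0,0,0,-6.7],[0,0,0,-6.7],[0,0,0,-6.7],[0,0,0,-6.7],[0,0,0,-6.7],[0,0,0,-6.7],[0,0,0,0],[0,0,0,0]],
])

```text
t: 2.48
tool_pos: [0.4399, -0.1311, 0.2626]
orientation: [-2.373, -2.058, 0.0]
force: [0.6, -0.9, -0.6]
opening: 0.0931
```

```bash
python3 - <<'E'
from h import *
np.set_printoptions(precision=4,suppress=True)
plan([.457,-.09,.26],-7.5)
p=robot.camera_params('wrist'); im=robot.read_camera('wrist'); cv2.imwrite('pics/w1.png',im[:,:,::-1])
np.savez('w1.npz',**{k:np.array(v) for k,v in p.items()})
im=robot.read_camera('side'); cv2.imwrite('pics/s1.png',im[:,:,::-1])
E
```

```text
t 2.4833 tcp [ 0.4399 -0.1311  0.2626] yaw_y -8.14874205070826 z [-0.0003  0.0002 -1.    ]
shift tool cm (no roll): [4.3156 1.1093 0.2644] world [ 0.0171  0.0411 -0.0026]
roll about tool z deg: -0.6487420507082646 q [-0.402 -0.275  1.766  0.     1.651 -0.259] F [ 0.65 -0.9  -0.55] open 0.09309252069422376
```

View pics/w1.png

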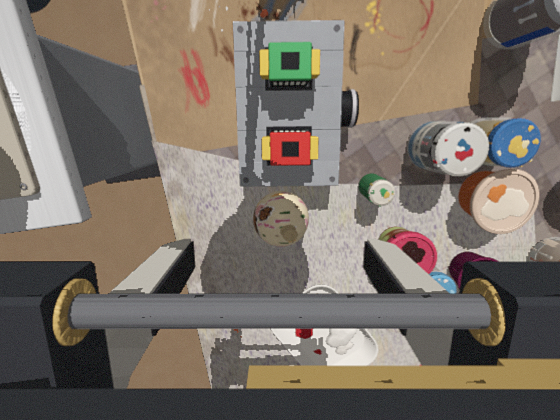

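View pics/s1.png

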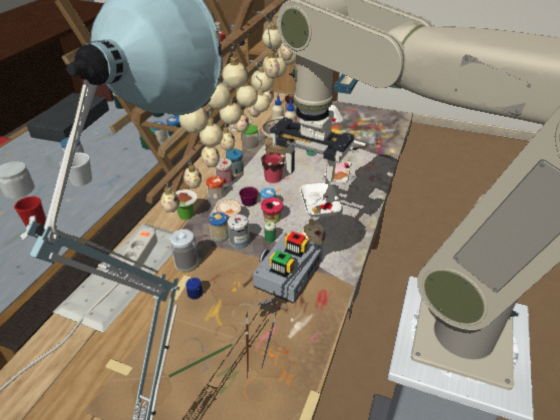

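Wrist picture: dock square to the view, red hole centre (290,149), green (290,61), dock top corners about (235,20), (344,20), (342,186), (239,185). The side picture shows the hand well clear of everything. I'll enlarge the wrist picture and compare the measurements.

```bash
python3 - <<'E'
from h import *
np.set_printoptions(precision=4,suppress=True)
p={k:v for k,v in np.load('w1.npz').items()}
for nm,uv,z in [("red",(290,149),.106),("green",(290,61),.106),("c1",(235,20),.058),("c2",(344,20),.058),("c3",(342,186),.058),("c4",(239,185),.058)]:
    print(nm,atz('w',uv,z,p))
print(proj('side',[robot.read_state()['tool_pos']]))
a=cv2.imread('pics/w1.png')[10:200,220:370]; cv2.imwrite('pics/w1c.png',cv2.resize(a,None,fx=3.15,fy=3.15,interpolation=cv2.INTER_CUBIC))
E
```

```text
red [ 0.4585 -0.0901  0.106 ]
green [ 0.4696 -0.0068  0.106 ]
c1 [0.4193 0.0497 0.058 ]
c2 [0.535 0.033 0.058]
c3 [ 0.5162 -0.147   0.058 ]
c4 [ 0.3924 -0.128   0.058 ]
[[308.4051 181.1088]]
```

View pics/w1c.png

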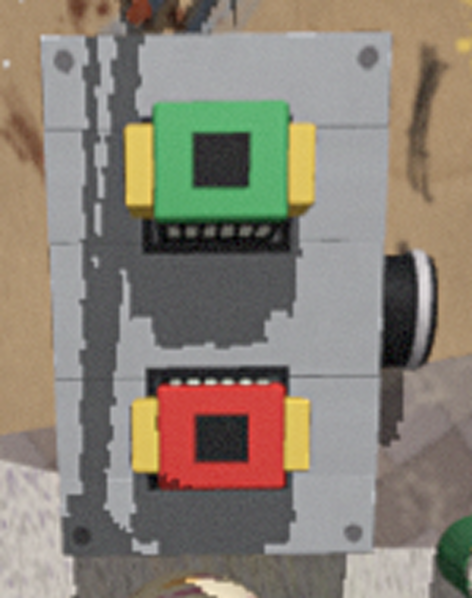

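Scene, side and wrist agree: red cap at (0.458, -0.090), dock yaw about -8°, matching the tool's -8.1°. I'll centre above it and then go down part of the way.

Call:
carry_out([
  [[2.1,0.6,0,0],[2.2,0.6,0,0],[0,0,2.0,0],[0,0,2.0,0],[0,0,2.0,0],[0,0,2.0,0],[0,0,1.5,0],[0,0,0,0],[0,0,0,0]],
])

```text
t: 3.33
tool_pos: [0.4572, -0.0901, 0.1673]
orientation: [-2.37, -2.059, 0.002]
force: [0.2, 0.2, 0.5]
opening: 0.0928
```

```bash
python3 - <<'E'
from h import *
np.set_printoptions(precision=4,suppress=True)
plan([.458,-.09,.080],-7.8)
p=robot.camera_params('wrist'); im=robot.read_camera('wrist'); cv2.imwrite('pics/w2.png',im[:,:,::-1])
np.savez('w2.npz',**{k:np.array(v) for k,v in p.items()})
a=robot.read_camera('side')[120:300,180:400,::-1]; cv2.imwrite('pics/s2.png',cv2.resize(a,None,fx=3.3,fy=3.3,interpolation=cv2.INTER_CUBIC))
a=robot.read_camera('scene')[120:300,180:400,::-1]; cv2.imwrite('pics/sc2.png',cv2.resize(a,None,fx=3.3,fy=3.3,interpolation=cv2.INTER_CUBIC))
E
```

```text
t 3.3333 tcp [ 0.4572 -0.0901  0.1673] yaw_y -8.03998320892858 z [-0.0018  0.0006 -1.    ]
shift tool cm (no roll): [0.0157 0.0952 8.73  ] world [ 0.0008  0.0001 -0.0873]
roll about tool z deg: -0.23998320892857805 q [-0.305 -0.219  1.892  0.     1.47  -0.164] F [0.22 0.18 0.49] open 0.09280027772219537
```

View pics/w2.png

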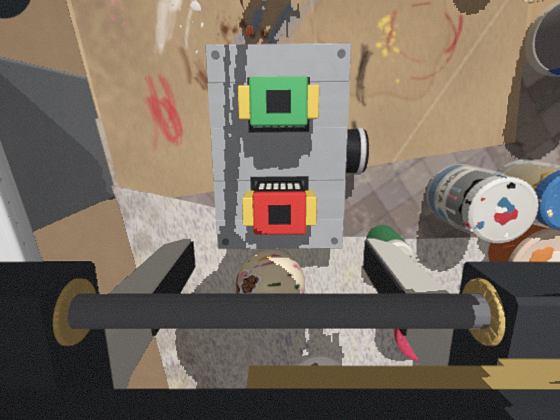

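View pics/s2.png

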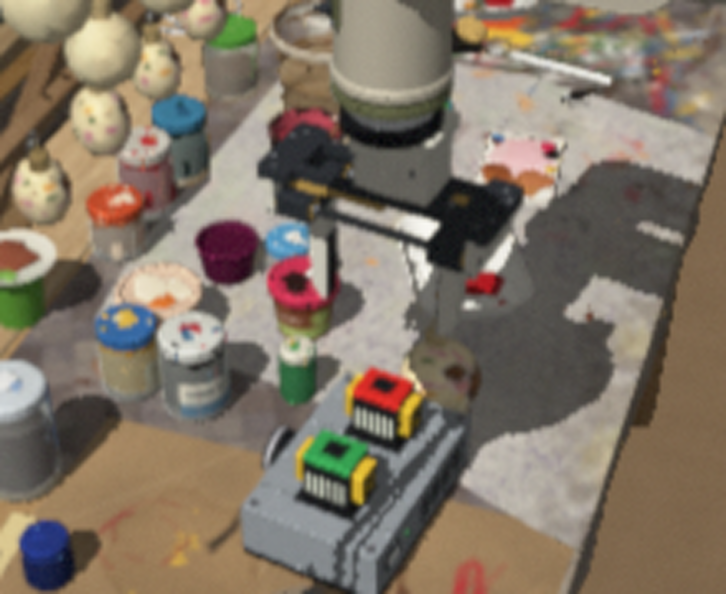

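View pics/sc2.png

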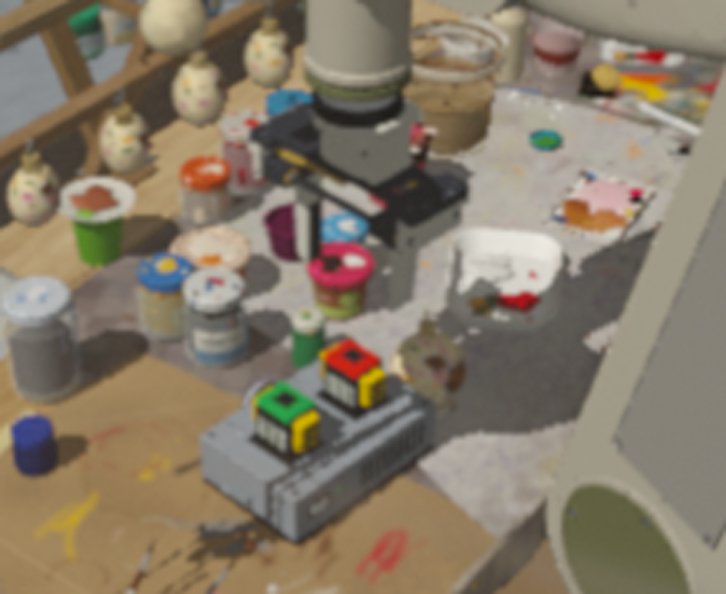

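Something may be off here. Both outside views show the fingers behind the red cap (side-crop tips ~(325,290) and (440,325)), although the TCP reading says it is right above. I'll check this by projecting the fingertips.

```bash
python3 - <<'E'
from h import *
np.set_printoptions(precision=4,suppress=True)
s=robot.read_state();R=Ro.from_rotvec(s['orientation']).as_matrix();T=s['tool_pos']
tips=[T+R@np.array([0,sy*.0465,.014]) for sy in(1,-1)]
p={k:v for k,v in np.load('w2.npz').items()}
print('tips',tips)
for n in('side','scene'):
    print(n,(proj(n,tips)-[180,120])*3.3)
print('wrist',proj('w',tips,p),'cam pos',-p['R'].T@p['t'],'opt axis',p['R'][2])
print('red cap in wrist',atz('w',(280,214),.106,p),atz('w',(278,102),.106,p))
a=cv2.imread('pics/s2.png')
# observed tips triangulated
S=lambda x,y:("scene",(180+x/3.3,120+y/3.3)); D=lambda x,y:("side",(180+x/3.3,120+y/3.3))
print('obs tips L',tri([S(313,258),D(322,292)]),'R',tri([S(397,302),D(438,330)]))
print('red now',tri([S(353,354),D(386,386)]))
E
```

```text
tips [array([ 0.5048, -0.0971,  0.1556]), array([ 0.4127, -0.0841,  0.1553])]
side [[329.1181 317.1485]
 [433.5488 353.3105]]
scene [[314.8093 286.0992]
 [391.7748 332.0867]]
wrist [[352.9082 236.3195]
 [206.7183 236.2048]] cam pos [ 0.4684 -0.0215  0.3501] opt axis [-0.0381 -0.2497 -0.9676]
red cap in wrist [ 0.4591 -0.0899  0.106 ] [ 0.4693 -0.007   0.106 ]
obs tips L [ 0.5133 -0.1044  0.176 ] R [ 0.4096 -0.0836  0.1851]
red now [ 0.4486 -0.0774  0.1168]
```

```bash
python3 - <<'E'
import cv2
a=cv2.imread('pics/w2.png')[190:350,140:420]; cv2.imwrite('pics/w2c.png',cv2.resize(a,None,fx=2.8,fy=2.8,interpolation=cv2.INTER_CUBIC))
a=cv2.imread('pics/s2.png')[150:450,230:560]; cv2.imwrite('pics/s2c.png',cv2.resize(a,None,fx=1.9,fy=1.9,interpolation=cv2.INTER_CUBIC))
E
```

```text
(no output)
```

View pics/w2c.png

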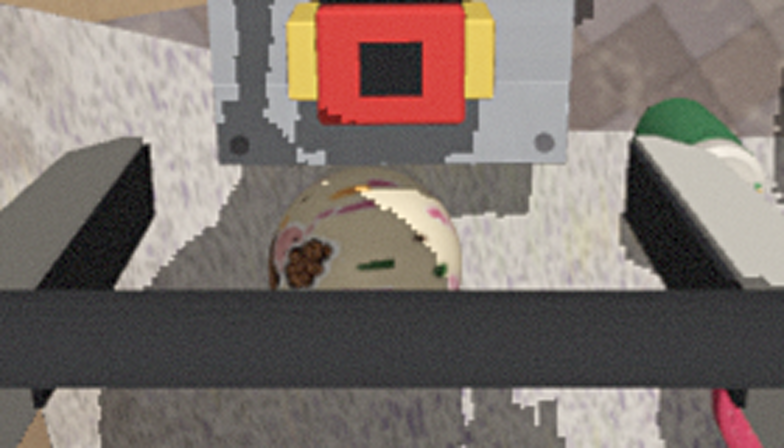

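View pics/s2c.png

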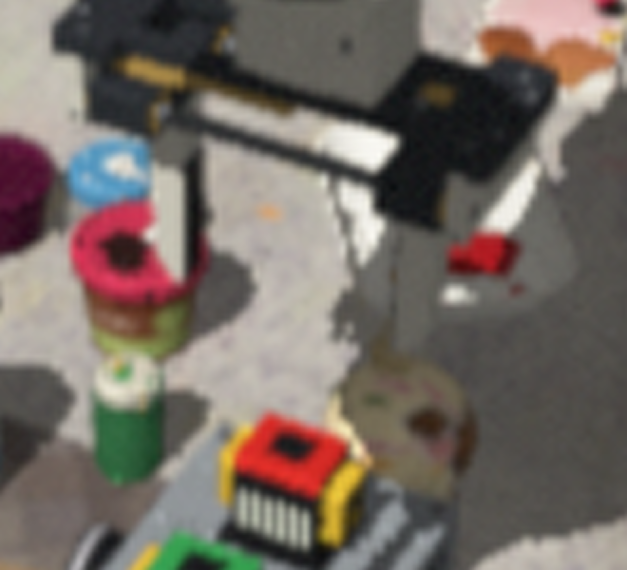

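The enlarged wrist picture puts the inner finger corners at about (194,253) and (365,253). That spacing means a depth of ~0.176 m, where the stated TCP and overhang give 0.206 m. So the real tips stand about 3 cm higher than stated, and the side view also shows them 2–3 cm high. I'll trust the pictures over the stated overhang, go down partway to a height that is safe on either reading, and measure again.

Call:
carry_out([
  [[0,0.1,1.3,0],[0,0,1.4,0],[0,0,1.4,0],[0,0,1.4,0],[0,0,1.2,0],[0,0,0,0],[0,0,0,0],[0,0,0,0]],
])

```text
t: 4.15
tool_pos: [0.4595, -0.0907, 0.102]
orientation: [2.369, 2.061, 0.001]
force: [-0.8, -0.2, -0.3]
opening: 0.0929
```

```bash
cat > look.py <<'E'
from h import *
import sys
k=sys.argv[1]
np.set_printoptions(precision=4,suppress=True)
p=robot.camera_params('wrist'); im=robot.read_camera('wrist'); cv2.imwrite(f'pics/w{k}.png',im[:,:,::-1])
np.savez(f'w{k}.npz',**{a:np.array(v) for a,v in p.items()})
s=robot.read_state();R=Ro.from_rotvec(s['orientation']).as_matrix();T=s['tool_pos']
print(s['t'],T,R[:,2],s['force'],s['wrist_torque'],s['opening'])
ims={n:robot.read_camera(n)[:,:,::-1] for n in('side','scene')}
for o in(.014,-.017):
    tips=[T+R@np.array([0,sy*s['opening']/2,o]) for sy in(1,-1)]
    print(o,'tips z',tips[0][2],'side',proj('side',tips).ravel(),'scene',proj('scene',tips).ravel(),'wrist',proj('w',tips,p).ravel())
c=[x-40 for x in (295,235)]
out=[]
for n in('side','scene'):
    u=proj(n,[T])[0].astype(int); x0=max(0,u[0]-50);y0=max(0,u[1]-65)
    print(n,'crop origin',x0,y0,'x4')
    out.append(cv2.resize(ims[n][y0:y0+140,x0:x0+100],None,fx=4,fy=4,interpolation=cv2.INTER_CUBIC))
cv2.imwrite(f'pics/o{k}.png',np.hstack(out))
E
python3 look.py 3
```

```text
4.2 [ 0.4598 -0.0907  0.1022] [ 0.0019 -0.0006 -1.    ] [ 0.0606 -0.0435  0.5824] [-0.045  -0.0505 -0.0255] 0.09285853427205616
0.014 tips z 0.0882609961178317 side [279.471  234.7933 309.9852 245.8507] scene [275.1625 224.6671 297.7743 238.8142] wrist [349.7529 234.8546 205.0974 234.8031]
-0.017 tips z 0.11926093514714933 side [279.4643 226.3056 310.466  237.3018] scene [275.174  216.4658 298.0933 230.5015] wrist [361.6876 253.7758 192.5978 253.7028]
side crop origin 244 171 x4
scene crop origin 236 162 x4
```

View pics/w3.png

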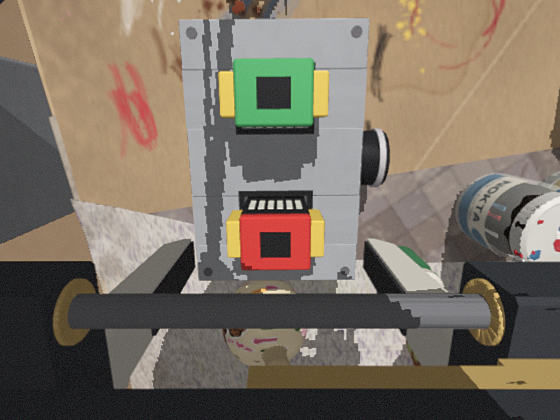

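View pics/o3.png

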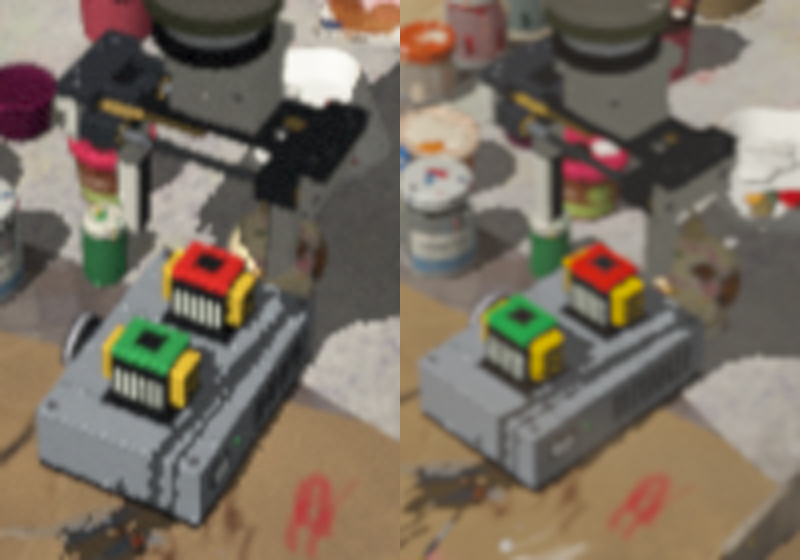

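Call:
carry_out([
  [[0,0,1.2,0],[0,0,1.2,0],[0,0,1.0,0],[0,0,0.4,0],[0,0,0,0],[0,0,0,0],[0,0,0,0]],
])

```text
t: 4.88
tool_pos: [0.459, -0.0905, 0.063]
orientation: [2.37, 2.062, 0.0]
force: [0.2, -0.4, -0.6]
opening: 0.0924
```

```bash
python3 look.py 4; python3 - <<'E'
from h import *
p={k:v for k,v in np.load('w3.npz').items()}
print(atz('w',(275.5,245),.106,p),atz('w',(273.5,92.5),.106,p))
a=cv2.imread('pics/w4.png')[150:350,140:420]; cv2.imwrite('pics/w4c.png',cv2.resize(a,None,fx=2.8,fy=2.8,interpolation=cv2.INTER_CUBIC))
E
```

```text
4.9333 [ 0.4593 -0.0905  0.0633] [ 0.0007 -0.0002 -1.    ] [-0.5606  0.5001  0.0491] [-0.0081 -0.0811 -0.0109] 0.09275376612914636
0.014 tips z 0.049335896080100694 side [279.6614 245.1953 309.5673 256.2788] scene [275.2683 234.7865 297.4926 249.0156] wrist [349.7857 234.8866 205.226  234.8322]
-0.017 tips z 0.08033588657352844 side [279.647  237.0209 310.0203 248.0524] scene [275.2736 226.8396 297.7966 240.9733] wrist [361.7284 253.8233 192.7374 253.7461]
side crop origin 244 181 x4
scene crop origin 236 173 x4
[ 0.4587216  -0.09060995  0.106     ] [ 0.46964054 -0.00642119  0.106     ]
```

View pics/w4c.png

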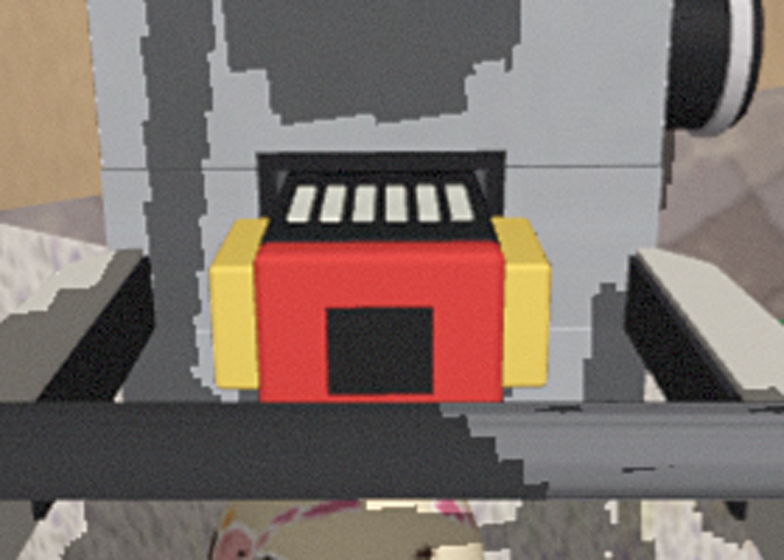

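View pics/o4.png

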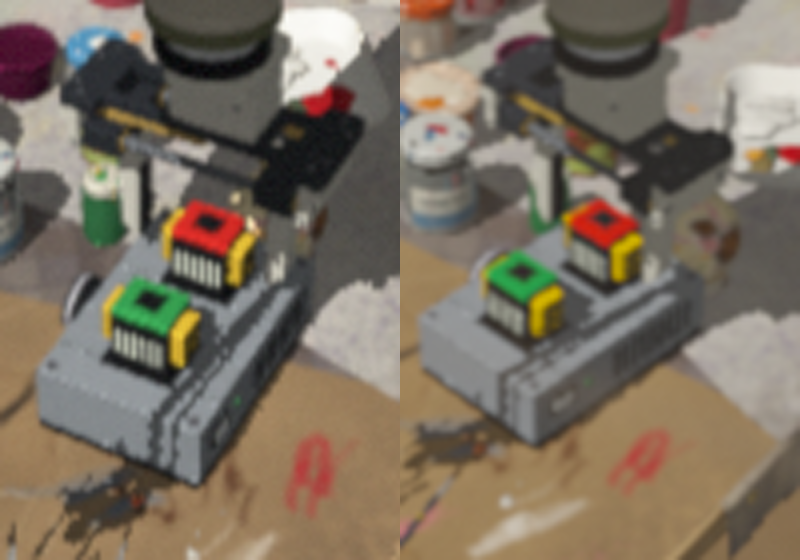

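The tips are visibly above the dock and level with the catches, with no contact, though the stated figures would put them inside the dock. The real tip height is ~0.080. I'll go 1.2 cm lower and then squeeze.

Call:
carry_out([
  [[0,0,0.6,0],[0,0,0.6,0],[0,0,0,0],[0,0,0,0]],
])

```text
t: 5.37
tool_pos: [0.4582, -0.0902, 0.05]
orientation: [-2.369, -2.061, 0.001]
force: [0.8, -0.4, -0.0]
opening: 0.0933
```

Call:
carry_out([
  [[0,0,0,0],[0,0,0,0],[0,0,0,0],[0,0,0,0],[0,0,0,0],[0,0,0,0],[0,0,0,0],[0,0,0,0],[0,0,0,0],[0,0,0,0],[0,0,0,0],[0,0,0,0]],
], claw=3.5, grip_force=30)

```text
t: 6.37
tool_pos: [0.459, -0.0905, 0.0515]
orientation: [2.37, 2.062, 0.0]
force: [-2.5, 1.0, 5.8]
opening: 0.0432
```

```bash
python3 look.py 5; python3 - <<'E'
import cv2
a=cv2.imread('pics/w5.png')[150:350,140:420]; cv2.imwrite('pics/w5c.png',cv2.resize(a,None,fx=2.8,fy=2.8,interpolation=cv2.INTER_CUBIC))
E
```

```text
6.4167 [ 0.459  -0.0905  0.0515] [ 0.0002 -0.0002 -1.    ] [-2.3742  0.6313  6.3697] [ 0.0564  0.4901 -0.0286] 0.04275077432185492
0.014 tips z 0.037476508227571086 side [287.6169 251.2189 301.3205 256.3294] scene [281.1437 241.559  291.336  248.127 ] wrist [310.4172 234.7098 243.8813 234.6933]
-0.017 tips z 0.06847650714743958 side [287.7184 243.122  301.6347 248.2098] scene [281.2212 233.6609 291.5499 240.1869] wrist [315.7215 253.5839 237.9629 253.5608]
side crop origin 244 185 x4
scene crop origin 236 176 x4
```

View pics/w5c.png

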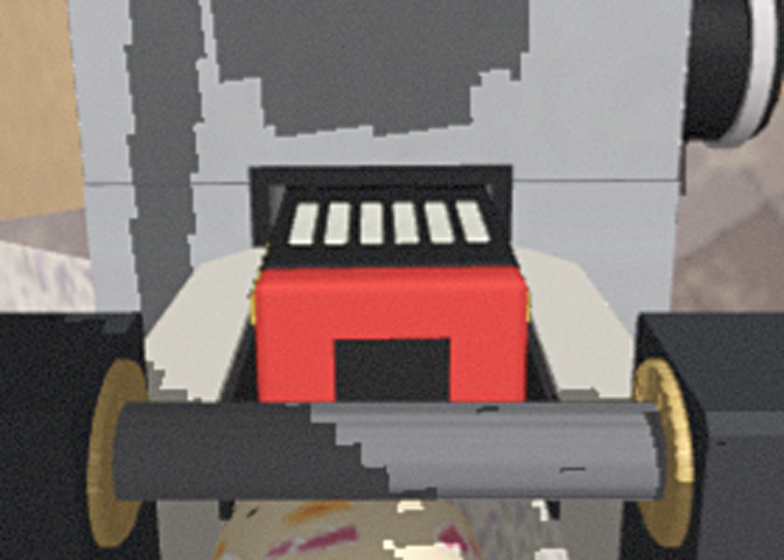

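View pics/o5.png

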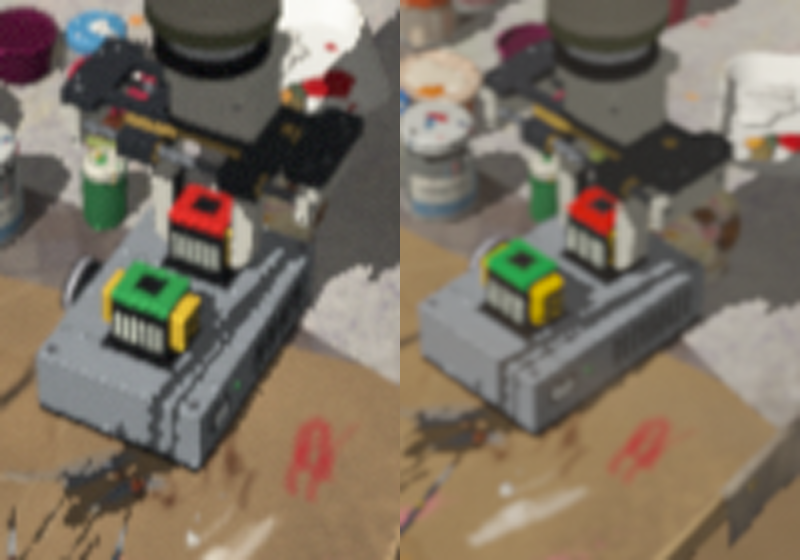

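Both catches look fully pressed: opening 43 mm and only slivers of yellow left at the cap's sides. The fingertips are clear of the dock. I'll lift slowly and check early.

Call:
carry_out([
  [[0,0,-0.5,0],[0,0,-0.5,0],[0,0,-0.5,0],[0,0,-0.5,0],[0,0,0,0],[0,0,0,0]],
])

```text
t: 7.02
tool_pos: [0.4593, -0.0906, 0.0714]
orientation: [2.369, 2.062, 0.001]
force: [0.4, 0.2, -0.5]
opening: 0.0431
```

```bash
python3 look.py 6
```

```text
7.0667 [ 0.459  -0.0905  0.071 ] [ 0.0004 -0.0001 -1.    ] [-0.4532  0.5886 -1.1744] [-0.0817 -0.0747  0.0195] 0.042644376094841
0.014 tips z 0.05697864249051962 side [287.6965 246.1739 301.4991 251.2602] scene [281.1986 236.6335 291.451  243.1618] wrist [309.7647 234.3909 243.5104 234.3941]
-0.017 tips z 0.08797863973459463 side [287.8025 237.9212 301.8216 242.9825] scene [281.279  228.6054 291.6694 235.0881] wrist [314.9866 253.1766 237.5803 253.1795]
side crop origin 244 179 x4
scene crop origin 236 171 x4
```

View pics/o6.png

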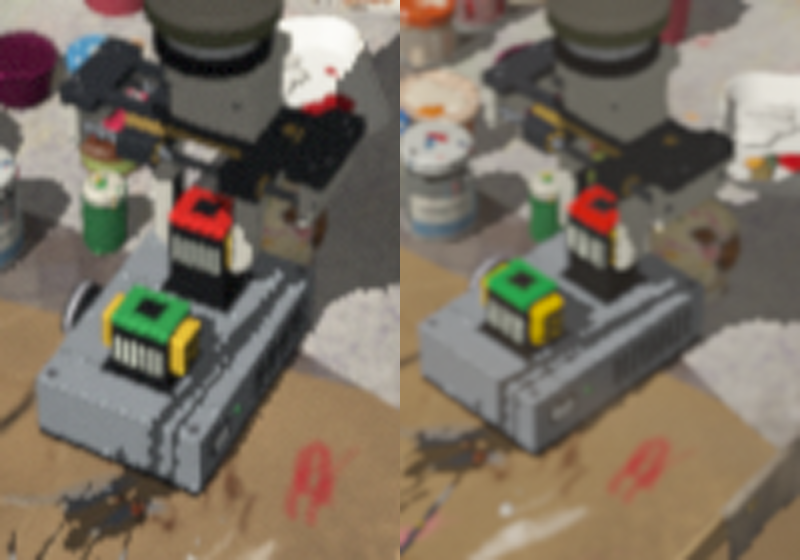

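View pics/w6.png

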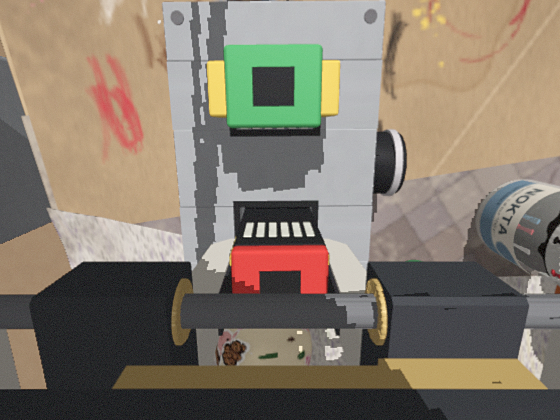

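It's lifting cleanly: the black body is rising out of the bay, the weight is about 1.2 N, and the green cassette is still seated. I'll lift to carrying height.

Call:
carry_out([
  [[0,0,-0.8,0],[0,0,-1.0,0],[0,0,-1.0,0],[0,0,-1.0,0],[0,0,-1.0,0],[0,0,-1.0,0],[0,0,-1.0,0],[0,0,-1.0,0],[0,0,-1.0,0],[0,0,-1.0,0],[0,0,-1.0,0],[0,0,-1.0,0],[0,0,-0.7,0],[0,0,0,0],[0,0,0,0]],
])

```text
t: 8.42
tool_pos: [0.4591, -0.0905, 0.1962]
orientation: [2.369, 2.062, 0.001]
force: [0.2, -0.1, -2.0]
opening: 0.0429
```

```bash
python3 look.py 7; python3 - <<'E'
from h import *
np.set_printoptions(precision=4,suppress=True)
plan([.470,-.38,.197],-8)
im=robot.read_camera('scene'); cv2.imwrite('pics/sc7.png',im[:,:,::-1])
a=im[130:250,280:420,::-1];cv2.imwrite('pics/sc7c.png',cv2.resize(a,None,fx=4,fy=4,interpolation=cv2.INTER_CUBIC))
E
```

```text
8.4667 [ 0.4587 -0.0904  0.1955] [-0.0004  0.0001 -1.    ] [ 0.5578 -0.3187 -1.5792] [-0.0279 -0.0785  0.0026] 0.042932818419608436
0.014 tips z 0.18152025897740018 side [288.1704 211.4182 302.9889 216.4037] scene [281.5495 203.081  292.4493 209.4208] wrist [309.7376 234.2107 243.1243 234.2211]
-0.017 tips z 0.21252025612510997 side [288.2839 202.0443 303.3511 206.9863] scene [281.6326 194.1529 292.6835 200.4183] wrist [314.9759 252.9422 237.1683 252.956 ]
side crop origin 245 144 x4
scene crop origin 237 137 x4
t 8.5667 tcp [ 0.4584 -0.0903  0.195 ] yaw_y -7.939082782534172 z [-0.0013  0.0004 -1.    ]
shift tool cm (no roll): [-28.5315   5.1519  -0.2123] world [ 0.0116 -0.2897  0.002 ]
roll about tool z deg: 0.060917217465828344 q [-0.304 -0.232  1.852 -0.     1.522 -0.166] F [ 0.75  0.34 -1.03] open 0.04269016464400815
```

View pics/o7.png

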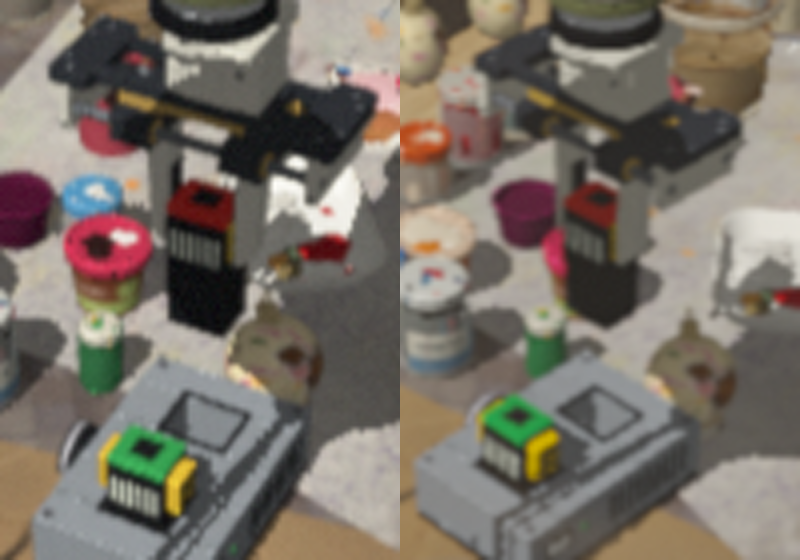

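View pics/sc7c.png

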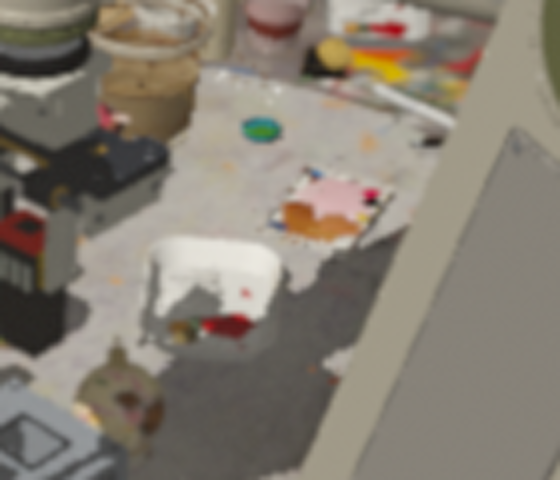

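View pics/w7.png

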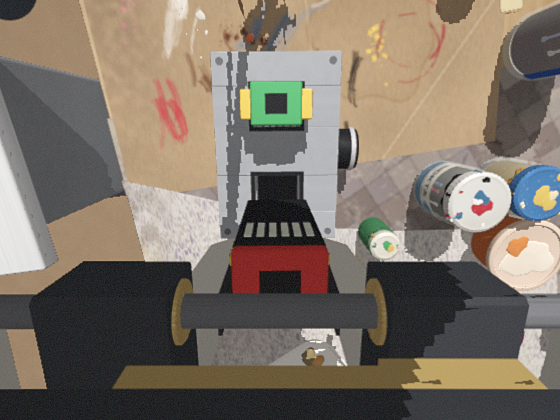

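The cassette is out of the bay and upright in the fingers, the dock bay is empty, and the green one is seated. Next I'll refine the tray centre from the scene picture (tray corners in the crop ~ (148,236), (284,243), (272,357), (138,345)) and an enlarged first side picture.

```bash
python3 - <<'E'
from h import *
np.set_printoptions(precision=4,suppress=True)
c=np.array([atz('scene',(280+x/4-.4,130+y/4-.4),.024) for x,y in[(148,236),(284,243),(272,357),(138,345)]])
print(c,c.mean(0))
a=cv2.imread('pics/side0.png')[175:225,290:355]; cv2.imwrite('pics/tray.png',cv2.resize(a,None,fx=10,fy=10,interpolation=cv2.INTER_CUBIC))
E
```

```text
[[ 0.5627 -0.4159  0.024 ]
 [ 0.4604 -0.4802  0.024 ]
 [ 0.3845 -0.3297  0.024 ]
 [ 0.4811 -0.2768  0.024 ]] [ 0.4722 -0.3757  0.024 ]
```

View pics/tray.png

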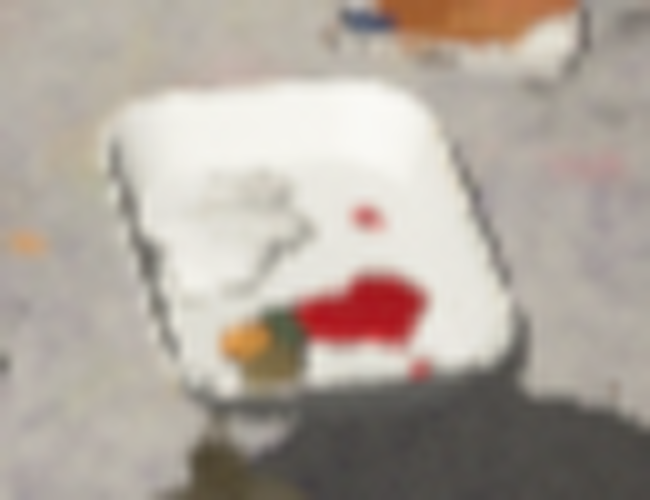

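Call:
carry_out([
  [[-0.6,0.1,0,0],[-1.2,0.2,0,0],[-1.6,0.3,0,0],[-1.6,0.3,0,0],[-1.6,0.3,0,0],[-1.6,0.3,0,0],[-1.6,0.3,0,0],[-1.6,0.3,0,0],[-1.6,0.3,0,0],[-1.6,0.3,0,0],[-1.6,0.3,0,0],[-1.6,0.3,0,0],[-1.6,0.3,0,0],[-1.6,0.3,0,0],[-1.6,0.3,0,0],[-1.6,0.3,0,0],[-1.6,0.3,0,0],[-1.6,0.3,0,0],[-0.8,0.2,0,0],[0,0,0,0]],
])

```text
t: 10.28
tool_pos: [0.4719, -0.3791, 0.1953]
orientation: [-2.372, -2.06, 0.001]
force: [0.6, -0.5, -0.6]
opening: 0.0425
```

```bash
python3 - <<'E'
from h import *
np.set_printoptions(precision=4,suppress=True)
c=np.array([atz('side',(290+x/10-.45,175+y/10-.45),.024) for x,y in[(105,95),(425,78),(535,370),(195,405)]])
print(c,c.mean(0))
plan([.471,-.378,.155],-8)
E
python3 look.py 8
```

```text
[[ 0.5545 -0.4273  0.024 ]
 [ 0.4557 -0.4741  0.024 ]
 [ 0.3816 -0.3345  0.024 ]
 [ 0.4763 -0.2813  0.024 ]] [ 0.467  -0.3793  0.024 ]
t 10.2833 tcp [ 0.4719 -0.3791  0.1953] yaw_y -8.041310687430556 z [-0.0004 -0.0001 -1.    ]
shift tool cm (no roll): [ 0.0952 -0.1034  4.0349] world [-0.0009  0.0011 -0.0403]
roll about tool z deg: -0.04131068743055266 q [-0.761  0.148  1.482 -0.     1.511 -0.621] F [ 0.63 -0.55 -0.6 ] open 0.04247705087124678
10.3333 [ 0.472  -0.3779  0.1954] [-0.0005  0.0006 -1.    ] [ 0.5773  0.6008 -1.0441] [-0.0447 -0.081   0.0206] 0.04284460962255458
0.014 tips z 0.18137917046571103 side [315.5964 154.6805 328.4766 158.2769] scene [330.9085 160.6265 341.155  165.5228] wrist [310.48   232.8311 243.6898 232.8496]
-0.017 tips z 0.21237916141472382 side [316.0813 145.9086 329.1504 149.4556] scene [331.5402 152.3374 341.9164 157.1607] wrist [315.811  251.4601 237.7366 251.478 ]
side crop origin 272 87 x4
scene crop origin 286 94 x4
```

View pics/w8.png

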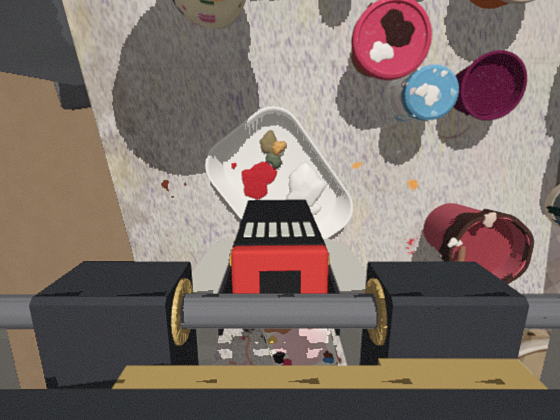

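View pics/o8.png

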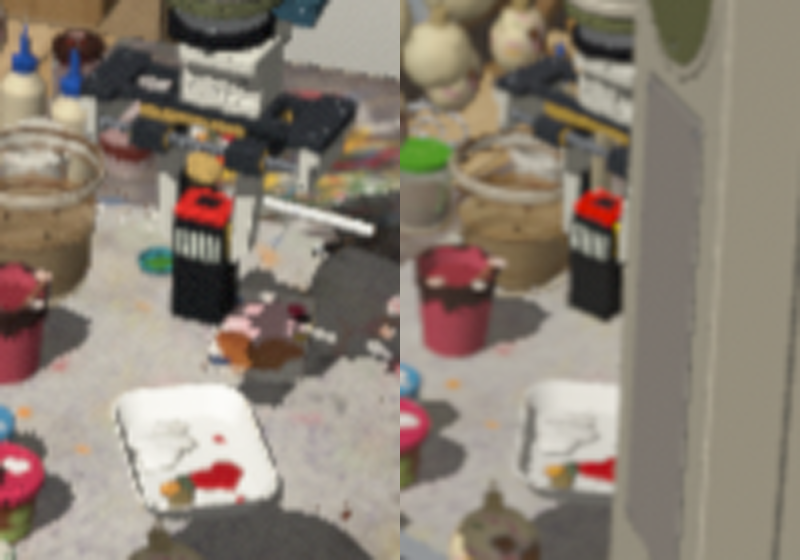

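```bash
python3 - <<'E'
from h import *
np.set_printoptions(precision=4,suppress=True)
p={k:v for k,v in np.load('w8.npz').items()}
for c in[(207,165),(352,205),(268,107)]: print(atz('w',c,.024,p))
print((atz('w',(207,165),.024,p)+atz('w',(352,205),.024,p))/2)
E
```

```text
[ 0.3985 -0.3436  0.024 ]
[ 0.5518 -0.4108  0.024 ]
[ 0.4736 -0.293   0.024 ]
[ 0.4751 -0.3772  0.024 ]
```

Three views put the tray's middle at about (0.471, -0.378), and the TCP is within a couple of mm of it. I'll lower so the underside is about 9 cm above the tray.

Call:
carry_out([
  [[0.1,-0.1,0.6,0],[0,0,0.8,0],[0,0,0.8,0],[0,0,0.8,0],[0,0,0.7,0],[0,0,0.3,0],[0,0,0,0],[0,0,0,0],[0,0,0,0],[0,0,0,0],[0,0,0,0],[0,0,0,0]],
])

```text
t: 11.43
tool_pos: [0.4717, -0.3761, 0.1563]
orientation: [2.369, 2.062, 0.0]
force: [0.3, 0.3, -1.5]
opening: 0.0425
```

```bash
python3 look.py 9; python3 - <<'E'
from h import *
im=robot.read_camera('side'); cv2.imwrite('pics/s9.png',im[:,:,::-1])
s=robot.read_state(); print(abs(s['dq']).max(), s['t'])
E
```

```text
11.4833 [ 0.4717 -0.376   0.1562] [ 0.0004 -0.0004 -1.    ] [ 0.1291 -0.0923 -2.0507] [-0.0036 -0.1222  0.0066] 0.04283141817702756
0.014 tips z 0.1421705294983158 side [314.9405 165.7564 327.6041 169.4175] scene [329.9244 171.1176 340.023  176.1091] wrist [310.3374 234.5179 243.7062 234.5112]
-0.017 tips z 0.17317052521923426 side [315.4126 157.2908 328.2588 160.908 ] scene [330.5436 163.0578 340.7694 167.9837] wrist [315.6373 253.3539 237.7736 253.3431]
side crop origin 271 98 x4
scene crop origin 285 104 x4
0.002545140151952981 11.6333
```

View pics/o9.png

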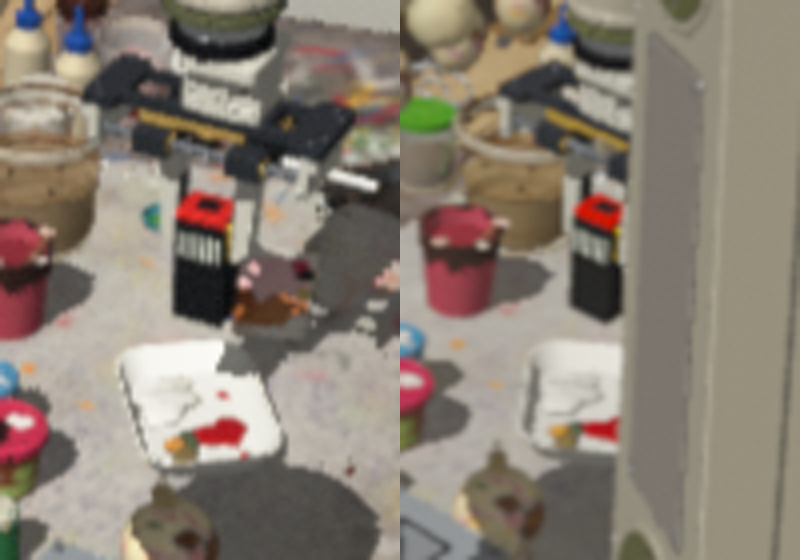

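View pics/s9.png

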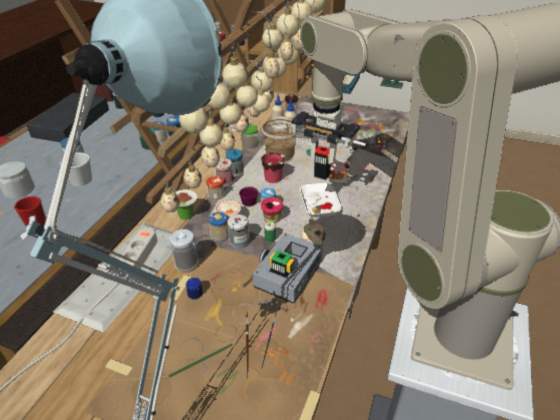

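View pics/w9.png

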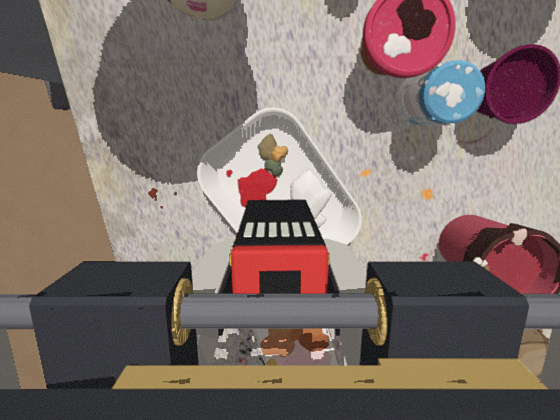

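```bash
python3 - <<'E'
from h import *
print(proj('side',[[.4717,-.376,.115],[.4717,-.376,.211]]))
for z in (.10,.115,.13): print(z,proj('side',[[.4717-.018,-.376+.02,z],[.4717-.023,-.376-.014,z],[.4717+.019,-.376+.014,z]]).ravel())
E
```

```text
[[320.74629361 174.83326745]
 [322.48933069 148.40320786]]
0.1 [324.2232073  183.41671184 328.76263319 177.80818276 313.39069633
 179.97773529]
0.115 [324.51006325 179.4650353  329.07486753 173.88203611 313.60352638
 176.04283259]
0.13 [324.80090002 175.46039389 329.39137086 169.90404849 313.81928422
 172.0556923 ]
```

The side view shows the cap centre and bottom corner within about 1–2 px of where they should be for an underside at z ≈ 0.115 m, which is 9 cm above the tray. The arm is still, so I'm handing in.

```bash
python3 -c "
from plant import robot
s=robot.read_state();print(s['t'],s['tool_pos'],s['force'],s['opening'])
print(robot.close_job())"
```

```text
11.6333 [ 0.47153949 -0.37595554  0.15592513] [-0.37929817 -1.47557286 -2.00649406] 0.04306383589458952
the job is handed in; nothing more can be done
None
```

The red-capped filter is out of the extractor. The arm is holding it upright by its squeezed catches (30 N grip), with its underside about 9 cm above the middle of the tray. I handed the job in at 11.6 s.

**Last checks:**
- **Position:** the cassette is within about 3 mm of the tray centre I measured, which three camera views placed to about 4 mm in x and 2 mm in y.
- **Height:** the side camera picture fits an underside height of 0.115 m to within 1–2 pixels.
- **Grip:** the arm was still, and the force reading was about the cassette's weight, 1–2 N. In the pictures the cassette touches nothing but the fingers.
- **Surroundings:** the green filter is still seated, and the bauble, jars and lamp look unmoved.

**What disagreed with the brief:**
- **Fingertips:** the pictures showed them about 3 cm higher than the TCP reading and `robot.finger_overhang` imply. I set the gripping depth from the images, and going below the stated depth caused no contact, which bore this out.
- **Lamp waypoint:** the brief's note on where the hand starts didn't match. The hand began on the far right, well away from the lamp, so I skipped the suggested waypoint.
- **Finger opening:** it read 43 mm where the brief gives 46 mm over pressed catches. I can't explain the difference, but the hooks released and the cassette lifted freely.

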